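# Try the new stay on the green spice locker

### The job

A new stay has been fitted to the white spice locker with the green lift-up door: try it out. Raise the green door by its knob until the stay locks, let go and leave it standing open on its own for two seconds; then press the orange release button on that same locker and let the door come down fully shut. Leave the locker with the yellow door shut.

Things in the scene. Friction and masses are not known exactly. Their poses are not given: they have to be found in the camera images.
- green_door (a joint): Opening of the green lift-up door (rad), 0 = shut: sloping 35 degrees down to the front from the hinge at its top edge (183 x 180 x 10 mm, 0.35 kg) on a white locker 200 mm high. Swings up to a hard stop at 1.36. Past 1.25 the stay catches; let go, the door then rests at about 1.22. Unlocked, it sinks shut by itself on a damper in 3 to 6 s. Lifting takes 3 to 8 N at the knob.
- green_knob (a point): Centre of the dark steel knob near the green door's front edge: a drum 22 mm across, 30 mm long along y (the hinge direction), 32 mm off the door's face. Gripped by its flat ends from above, it turns between the fingers as the door rises. Door shut: x level towards the hinge, y to the locker's left, z up; the hinge axis lies 159 mm along +x and 60 mm up. Axes turn with the door.
- green_release (a point): Centre of the top of the orange button, 36 mm across, 20 mm proud of the grey stay housing (52 mm wide) on the left side of the green-doored locker; the yellow-doored one has its own. Presses straight down up to 12 mm, spring 2 to 5 N; past 8 mm the stay is unlocked, and if held half a second the door starts to sink. x to the locker's back, y to its left, z up.
- yellow_door (a joint): Opening of the yellow door of the other white locker (rad), 0 = shut; same build as the green one. The two lockers stand side by side, in either order.

How it is judged:
On the way, in this order (a step that is already met when the one before it is completed fails the run):
1. the green door stands open on its locked stay, at rest and not touched by the robot (value of joint green_door above 1.12 rad and velocity of joint green_door between -0.05 and 0.05 rad/s and contact force between green_door and the fingers below 0.1 N and contact force between green_door and the arm below 0.1 N), for 0.7 s.
2. the release button of the green locker is pressed while the door is up (distance of green_release from where it was at the start of the episode above 0.006 m and value of joint green_door above 0.9 rad), for 0.02 s.
At the end, for the whole second after the job is handed in: the green door is fully shut again (within 0.06 rad) and so is the yellow one (value of joint each of green_door, yellow_door below 0.06 rad); the robot touches nothing.
It fails at once if the yellow door is lifted (more than 0.1 rad) (value of joint yellow_door above 0.1 rad).
It also fails if it takes over 51 s, if anything falls off the work surface, if the arm or the gripper's body presses on something with over 40 N, if the wrist force passes 120 N, or if a joint passes its speed limit or range.

### The arm

A 6-joint arm with a two-finger parallel gripper is mounted at the origin on the work surface. World frame = base frame: x ahead of the robot, y to its left, z up, the work surface at z = 0. Lengths are in m, angles in rad, forces in N, time in s.
With the tool pointing down it reaches from about 0.35 to 0.775 m from the base axis. Payload 7.3 kg.
Tool frame: the origin (TCP) lies at the very end of the fingers, on their centre line; the grasp point (between the pads) lies 19 mm behind it; z points along the fingers, y is the line along which they close (so a half turn about z gives the same grasp; the last joint's range is limited). The gripper opens to 92 mm and grips with 3 to 60 N. Pads are 19 mm wide; open, the fingers measure 130 mm over their backs; the gripper's body (75 mm by 190 mm) begins 47 mm behind the grasp point.
Start: joints at [1.012, 0.342, 1.524, -0, 1.275, -0.146], TCP at [0.211, 0.481, 0.227] pointing down, gripper open.
Joint ranges: [-2.53, 2.53], [-0.77, 2.02], [0.04, 2.7], [-1, 4.14], [0.28, 2.66], [-3.11, 3.11]. Speed limits (rad/s): [2.57, 2.57, 3.14, 3.14, 3.14, 3.14].

### API

Orientations are given as [roll, pitch, yaw] about the fixed x, y, z axes, in that order (R = Rz(yaw) Ry(pitch) Rx(roll)).
In Python, from cell import observe, read_camera, get_calibration, hand_in, search_frame gives the robot as it stands.
- The arm moves only by the tool step_arm, never from a script. Its argument "commands" is a list of rows, each an object with "translation": the shift along the tool's x, y, z in mm, a list of three; "roll": the turn about the tool's z in rad. In form: [{"translation": [x, y, z], "roll": roll}, ...]. A call has 1 to 20 rows; each row shifts and turns the commanded pose from where the row before left it, along the tool's axes as they then stand; what a row does not reach is not made up. A row lasts 1/12 s, in which the tool goes at most 41.7 mm and 7.16 degrees, less where a joint would pass 70% of its speed; a pose out of reach is approached as far as the arm can. A call is refused whole if a number of a shift passes 41.7 or a number of a turn 0.125, either way. A call with a gripper value outside its range is refused whole. "fingers" is the opening, from 0 (shut) to 1 (fully open), set as the call begins (left out, the last holds). The fingers move at their own pace and stop on an object; "grip_force" is the grip in N (left out, the last holds). Time passes only in rows, so rows that do not move let the fingers close. It gives the time, the measured TCP pose, the force, the opening and the grip force at its end, in the units of the state.
- observe(): the state, without advancing time (a new reading comes with each control period).
- read_camera(name): name is "side" or "top" or "wrist"; returns the picture (480x640x3 uint8, red, green, blue); there is no depth.
- get_calibration(name): a dict with "camera_matrix" (3x3 intrinsics, pixels), "dist_coeffs" ([k1, k2, p1, p2, k3] as OpenCV has them; the pictures are not rectified), "world_from_camera" (4x4, takes a point from camera to world coordinates). Camera axes: x right, y up, looking along -z (the intrinsics and any distortion apply to the point x, -y, -z); pixel columns grow to the right and rows downward; lengths in m; the calibration is good to about 2 mm. A picture is of the moment at which its call begins: read the wrist's pose just before it. get_calibration takes no time and is no camera call; for the wrist camera it gives the pose at the moment of the call.
- hand_in(): hands the job in; it is judged then, once.
Trained networks look in the newest picture that a camera, given by its name, has taken for a name from the list of things; names that differ only in an ending like _2 or _b are one class to them, and where a whole thing is asked for, a point or a joint stands for the part that bears it (a point fixed in the world has none). Each returns a list of dicts, best first, with "confidence" (0 to 1); they miss things now and then, are a little off and sometimes report something else, mostly with a low value. They report only what shows in the picture. A call takes as long as a camera call.
- search_frame(camera, name): "at" ([x, y, z] in m, in world coordinates, good to about 4 mm: the middle of the surface that is visible of it).
The state is a dict: "time": time; "qpos": joint angles; "qvel": joint speeds; "joint_efforts": joint torques, N m; "tool_pos": TCP position; "tool_rot": TCP orientation; "contact_force": force on the tool from outside, world axes, zero at the start; "torque": the same for the moment, N m; "opening": finger opening in m; "grip_force": force on a finger pad.
Only numpy, scipy, OpenCV 4.12 (cv2) and the standard library are available. Lean on these libraries where they do the work, as an engineer would, in place of code of your own. Each camera call takes 0.05 s, during which the arm holds its last target. There are 200 camera calls.

## Working session

There is one attempt and no reset: what is moved stays moved. The work goes in short steps, Python scripts to look and compute and a tool call to move; the robot and the scene stay as the last step left them, time stands still between calls to the robot, and variables do not carry over. Pictures are saved under pics/ and viewed, at most 10 in all, crops included, and the job is handed in when it is done.

Besides the shell and the picture viewer there is one more tool, called after "Request:" by a JSON object that holds its "op" and its "data". step_arm: Moves the arm, as the interface text tells. Its arguments: {"type":"object","properties":{"commands":{"type":"array"},"fingers":{"type":"number"},"grip_force":{"type":"number"}},"required":["commands"]}

```bash
mkdir -p pics
python3 - <<'E'
from cell import *
import cv2
s=observe();print(s['time'],s['tool_pos'],s['tool_rot'])
for c in ('top','side'):
    cv2.imwrite(f'pics/{c}0.png',read_camera(c)[...,::-1])
    for n in ('green_knob','green_release','green_door','yellow_door'):
        print(c,n,[(d['at'],round(d['confidence'],2)) for d in search_frame(c,n)[:3]])
E
```

```text
0.0 [0.21039329 0.48057671 0.2260554 ] [-3.14012593e+00 -1.78587106e-04  2.72879274e+00]
top green_knob [([0.4906, -0.2514, 0.1561], 0.97)]
top green_release [([0.5954, -0.1253, 0.226], 0.63)]
top green_door [([0.4963, -0.246, 0.1608], 0.92)]
top yellow_door [([0.533, 0.1891, 0.1581], 0.57)]
side green_knob [([0.4885, -0.2414, 0.1537], 0.92)]
side green_release [([0.5938, -0.12, 0.2241], 0.8)]
side green_door [([0.4976, -0.2352, 0.1511], 0.94)]
side yellow_door [([0.534, 0.1978, 0.1558], 0.66)]
```

View pics/top0.png

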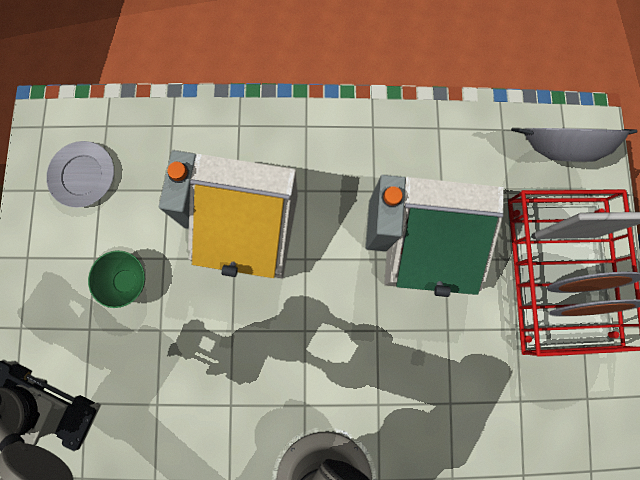

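View pics/side0.png

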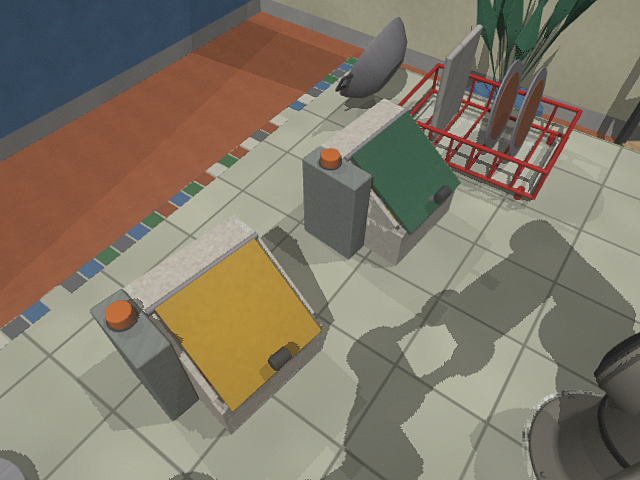

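The top view shows the green door's knob at (442,290) and its button at (393,196). In the side view the knob is at (441,195) and the button at (330,154). The green locker is the right-hand one, beside the red rack. I'll triangulate these points and the door corners.

```bash
cat > h.py <<'E'
import numpy as np,cv2
from cell import *
def ray(c,p,cal=None):
    k=cal or get_calibration(c);T=np.array(k['world_from_camera'])
    u=cv2.undistortPoints(np.array([[p]],float),np.array(k['camera_matrix']),np.array(k['dist_coeffs']))[0,0]
    d=T[:3,:3]@np.array([u[0],-u[1],-1]);return T[:3,3],d/np.linalg.norm(d)
def tri(rs):
    A=sum(np.eye(3)-np.outer(d,d) for o,d in rs);b=sum((np.eye(3)-np.outer(d,d))@o for o,d in rs)
    x=np.linalg.solve(A,b);return x,max(np.linalg.norm(np.cross(d,x-o)) for o,d in rs)
E
python3 - <<'E'
from h import *
P=dict(knob=((442,290),(441,195)),btn=((393,195),(330,154)),TL=((409,208),(352,157)),TR=((502,212),(405,109)),FL=((397,287),(409,232)),FR=((478,293),(459,184)),yTL=((193,186),(153,307)),yTR=((285,196),(257,236)),ybtn=((177,171),(119,315)))
X={}
for n,(a,b) in P.items():
    X[n],r=tri([ray('top',a),ray('side',b)]);print(n,X[n].round(4),round(r,4))
for a,b in(('TL','TR'),('FL','FR'),('FL','TL'),('FR','TR')):
    d=X[b]-X[a];print(a,b,np.degrees(np.arctan2(d[1],d[0])),np.linalg.norm(d))
print(get_calibration('top')['world_from_camera'])
E
```

```text
knob [ 0.4169 -0.2442  0.1343] 0.0002
btn [ 0.597  -0.13    0.2245] 0.0006
TL [ 0.5743 -0.1656  0.2047] 0.0011
TR [ 0.5699 -0.3589  0.1984] 0.0002
FL [ 0.4284 -0.1541  0.1026] 0.0026
FR [ 0.4127 -0.3354  0.0941] 0.0001
yTL [0.6161 0.2642 0.2163] 0.0014
yTR [0.5951 0.0806 0.2051] 0.0034
ybtn [0.6475 0.2984 0.2119] 0.0004
TL TR -91.29024751514358 0.19346482214285604
FL FR -94.93670358229592 0.18216093216792026
FL TL -4.5067409297687995 0.1784459147646486
FR TR -8.51080788500697 0.19015331427068055
[[-0.002408    0.98368144 -0.17990285  0.34230103]
 [-0.99946844  0.00348159  0.0324147   0.03211286]
 [ 0.03251209  0.17988527  0.98315017  1.14304305]
 [ 0.          0.          0.          1.        ]]
```

Request:
{"op": "step_arm", "data": {"commands": [{"translation": [0, 0, -25], "roll": -0.108}, {"translation": [0, 0, -25], "roll": -0.108}, {"translation": [0, 0, -25], "roll": -0.109}, {"translation": [-20, -33, 0], "roll": 0}, {"translation": [-20, -33, 0], "roll": 0}, {"translation": [-20, -33, 0], "roll": 0}, {"translation": [-20, -33, 0], "roll": 0}, {"translation": [-20, -33, 0], "roll": 0}, {"translation": [-20, -33, 0], "roll": 0}, {"translation": [-20, -33, 0], "roll": 0}, {"translation": [-20, -33, 0], "roll": 0}, {"translation": [-20, -33, 0], "roll": 0}, {"translation": [-20, -33, 0], "roll": 0}, {"translation": [-20, -33, 0], "roll": 0}], "fingers": 1}}

```text
time: 1.67
tool_pos: [0.3983, 0.0982, 0.302]
tool_rot: [3.141, 0.001, 3.054]
contact_force: [-0.4, -0.0, 0.9]
opening: 0.0918
grip_force: 0.0
```

Request:
{"op": "step_arm", "data": {"commands": [{"translation": [-5, -38, 0], "roll": 0}, {"translation": [-5, -38, 0], "roll": 0}, {"translation": [-5, -38, 0], "roll": 0}, {"translation": [-5, -38, 0], "roll": 0}, {"translation": [-5, -38, 0], "roll": 0}, {"translation": [-5, -38, 0], "roll": 0}, {"translation": [-5, -38, 0], "roll": 0}, {"translation": [-5, -38, 0], "roll": 0}, {"translation": [-5, -38, 0], "roll": 0}, {"translation": [0, 0, 0], "roll": 0}, {"translation": [0, 0, 0], "roll": 0}]}}

```text
time: 2.58
tool_pos: [0.4124, -0.2461, 0.3011]
tool_rot: [3.141, -0.001, 3.05]
contact_force: [-0.4, 0.3, -0.2]
opening: 0.092
grip_force: 0.0
```

Run:
```python
from h import *
s=observe();print(s['time'],s['tool_pos'],s['tool_rot'],s['contact_force'])
np.save('cal.npy',get_calibration('wrist'),allow_pickle=True)
cv2.imwrite('pics/w1.png',read_camera('wrist')[...,::-1])
print(search_frame('wrist','green_knob'))
```

```text
2.5833 [ 0.41239408 -0.24605956  0.30109864] [ 3.14070684e+00 -8.62589621e-04  3.05036894e+00] [-0.36848087  0.33118774 -0.21426484]
[{'at': [0.4791, -0.2509, 0.1475], 'confidence': 0.72}, {'at': [0.4613, 0.104, 0.1098], 'confidence': 0.24}]
```

View pics/w1.png

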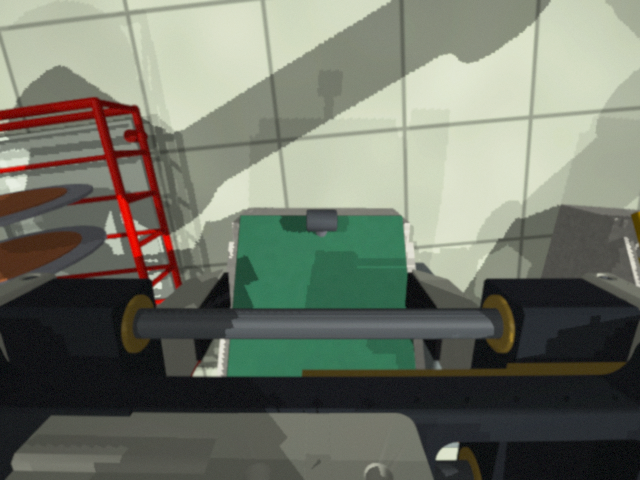

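The wrist view shows the knob at (322,221) with its axis level in the image, so the yaw matches. I'll combine this ray with the earlier views.

Run:
```python
from h import *
cal=np.load('cal.npy',allow_pickle=True).item()
W=lambda p:ray('wrist',p,cal)
o,d=W((322,221));print('cam',o,'at z.134',o+d*(.134-o[2])/d[2])
k,r=tri([W((322,221)),ray('top',(442,290)),ray('side',(441,195))]);print('knob',k,r)
f=[(lambda o,d:o+d*(.1-o[2])/d[2])(*W(p)) for p in((238,213),(407,215))]
e=f[1]-f[0];print(f,np.degrees(np.arctan2(e[1],e[0])),np.linalg.norm(e))
f=[(lambda o,d:o+d*(.134-o[2])/d[2])(*W(p)) for p in((307,221),(337,221))];print(f)
```

```text
cam [ 0.33978539 -0.23918549  0.45894738] at z.134 [ 0.41669684 -0.2415037   0.134     ]
knob [ 0.41640782 -0.24236982  0.13657919] 0.0012295031011110764
[array([ 0.40725475, -0.33360679,  0.1       ]), array([ 0.42644163, -0.14718232,  0.1       ])] 84.12378544072467 0.18740922805895405
[array([ 0.41532899, -0.25656966,  0.134     ]), array([ 0.41806376, -0.22643603,  0.134     ])]
```

Request:
{"op": "step_arm", "data": {"commands": [{"translation": [-2, 2, 35], "roll": 0}, {"translation": [-2, 2, 40], "roll": 0}, {"translation": [0, 0, 40], "roll": 0}, {"translation": [0, 0, 35], "roll": 0}, {"translation": [0, 0, 20], "roll": 0}, {"translation": [0, 0, 14], "roll": 0}, {"translation": [0, 0, 0], "roll": 0}, {"translation": [0, 0, 0], "roll": 0}]}}

```text
time: 3.35
tool_pos: [0.4173, -0.2397, 0.1179]
tool_rot: [3.141, -0.001, 3.056]
contact_force: [-0.1, -0.7, 0.3]
opening: 0.0921
grip_force: 0.0
```

Request:
{"op": "step_arm", "data": {"commands": [{"translation": [0, 0, 0], "roll": 0}, {"translation": [0, 0, 0], "roll": 0}, {"translation": [0, 0, 0], "roll": 0}, {"translation": [0, 0, 0], "roll": 0}, {"translation": [0, 0, 0], "roll": 0}, {"translation": [0, 0, 0], "roll": 0}, {"translation": [0, 0, 0], "roll": 0}, {"translation": [0, 0, 0], "roll": 0}], "fingers": 0, "grip_force": 30}}

```text
time: 4.02
tool_pos: [0.4171, -0.241, 0.1177]
tool_rot: [3.142, 0.0, 3.054]
contact_force: [-0.5, 0.7, -0.1]
opening: 0.0434
grip_force: 0.0
```

Request:
{"op": "step_arm", "data": {"commands": [{"translation": [0, 0, 0], "roll": 0}, {"translation": [0, 0, 0], "roll": 0}, {"translation": [0, 0, 0], "roll": 0}, {"translation": [0, 0, 0], "roll": 0}, {"translation": [0, 0, 0], "roll": 0}]}}

```text
time: 4.43
tool_pos: [0.4169, -0.2426, 0.1177]
tool_rot: [-3.139, 0.0, 3.054]
contact_force: [-2.3, -6.6, -2.1]
opening: 0.0299
grip_force: 30.0
```

Run:
```python
import numpy as np
# knob path: dx forward (tool -x), dz up, 13.1 rad in steps to 1.31
r=np.hypot(159,60);a=np.arctan2(60,159)
t=np.linspace(0,1.31,20)
x=159-r*np.cos(t-a);z=60+r*np.sin(t-a)
for p,q,s in zip(np.diff(x),np.diff(z),t[1:]):print(round(s,3),'[%.1f, 0, %.1f]'%(-p,-q))
print(x[-1],z[-1])
```

```text
0.069 [3.8, 0, -11.1]
0.138 [3.0, 0, -11.3]
0.207 [2.2, 0, -11.5]
0.276 [1.4, 0, -11.6]
0.345 [0.6, 0, -11.7]
0.414 [-0.2, 0, -11.7]
0.483 [-1.0, 0, -11.7]
0.552 [-1.8, 0, -11.6]
0.621 [-2.6, 0, -11.4]
0.689 [-3.4, 0, -11.2]
0.758 [-4.2, 0, -11.0]
0.827 [-4.9, 0, -10.6]
0.896 [-5.6, 0, -10.3]
0.965 [-6.3, 0, -9.9]
1.034 [-7.0, 0, -9.4]
1.103 [-7.6, 0, -8.9]
1.172 [-8.2, 0, -8.4]
1.241 [-8.8, 0, -7.8]
1.31 [-9.3, 0, -7.1]
60.03074773054149 198.15240535446452
```

Request:
{"op": "step_arm", "data": {"commands": [{"translation": [4, 0, -11], "roll": 0}, {"translation": [3, 0, -11.5], "roll": 0}, {"translation": [2, 0, -11.5], "roll": 0}, {"translation": [1.5, 0, -11.5], "roll": 0}, {"translation": [0.5, 0, -11.5], "roll": 0}, {"translation": [0, 0, -12], "roll": 0}, {"translation": [-1, 0, -11.5], "roll": 0}, {"translation": [-2, 0, -11.5], "roll": 0}, {"translation": [-2.5, 0, -11.5], "roll": 0}, {"translation": [-3.5, 0, -11], "roll": 0}, {"translation": [0, 0, 0], "roll": 0}]}}

```text
time: 5.35
tool_pos: [0.4151, -0.2424, 0.2333]
tool_rot: [-3.138, 0.0, 3.053]
contact_force: [-2.4, -7.0, -2.5]
opening: 0.0293
grip_force: 30.0
```

Request:
{"op": "step_arm", "data": {"commands": [{"translation": [-4, 0, -11], "roll": 0}, {"translation": [-5, 0, -10.5], "roll": 0}, {"translation": [-5.5, 0, -10.5], "roll": 0}, {"translation": [-6.5, 0, -10], "roll": 0}, {"translation": [-7, 0, -9.5], "roll": 0}, {"translation": [-7.5, 0, -9], "roll": 0}, {"translation": [-8, 0, -8.5], "roll": 0}, {"translation": [-9, 0, -8], "roll": 0}, {"translation": [-9.5, 0, -7], "roll": 0}, {"translation": [0, 0, 0], "roll": 0}, {"translation": [0, 0, 0], "roll": 0}]}}

```text
time: 6.27
tool_pos: [0.4764, -0.2482, 0.3159]
tool_rot: [-3.138, -0.002, 3.053]
contact_force: [-3.1, -7.6, -1.8]
opening: 0.0296
grip_force: 30.0
```

Run:
```python
from h import *
a=read_camera('side')[80:400,200:560];cv2.imwrite('pics/s1.png',cv2.resize(a[...,::-1],None,fx=1.5,fy=1.5))
```

```text
(no output)
```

View pics/s1.png

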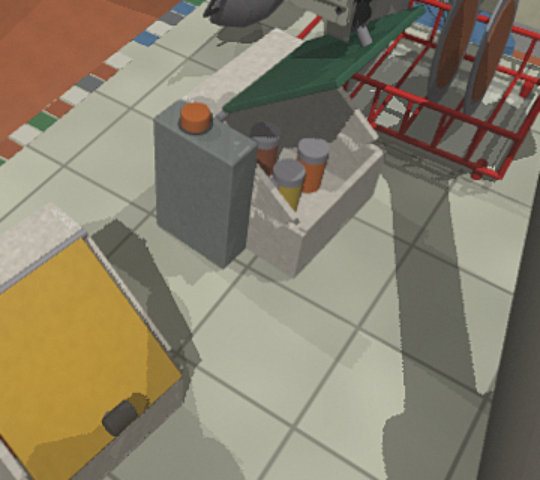

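Request:
{"op": "step_arm", "data": {"commands": [{"translation": [-2.5, 0, -2], "roll": 0}, {"translation": [-2.5, 0, -1.5], "roll": 0}, {"translation": [0, 0, 0], "roll": 0}, {"translation": [0, 0, 0], "roll": 0}]}}

```text
time: 6.65
tool_pos: [0.4809, -0.2486, 0.3191]
tool_rot: [-3.139, -0.002, 3.052]
contact_force: [-2.8, -8.3, -2.2]
opening: 0.0297
grip_force: 30.0
```

Request:
{"op": "step_arm", "data": {"commands": [{"translation": [4, 0, 3], "roll": 0}, {"translation": [4, 0, 3], "roll": 0}, {"translation": [3, 0, 2], "roll": 0}, {"translation": [0, 0, 0], "roll": 0}, {"translation": [0, 0, 0], "roll": 0}]}}

```text
time: 7.07
tool_pos: [0.4709, -0.2477, 0.3117]
tool_rot: [-3.138, 0.001, 3.052]
contact_force: [0.3, -7.5, -1.6]
opening: 0.0298
grip_force: 30.0
```

Request:
{"op": "step_arm", "data": {"commands": [{"translation": [0, 0, 0], "roll": 0}, {"translation": [0, 0, 0], "roll": 0}, {"translation": [0, 0, 0], "roll": 0}, {"translation": [0, 0, 0], "roll": 0}, {"translation": [0, 0, 0], "roll": 0}, {"translation": [0, 0, 0], "roll": 0}, {"translation": [0, 0, 0], "roll": 0}, {"translation": [0, 0, 0], "roll": 0}, {"translation": [0, 0, -20], "roll": 0}, {"translation": [0, 0, -30], "roll": 0}, {"translation": [0, 0, -20], "roll": 0}], "fingers": 1}}

```text
time: 7.98
tool_pos: [0.471, -0.2457, 0.3837]
tool_rot: [-3.141, 0.001, 3.054]
contact_force: [0.2, -1.2, 0.4]
opening: 0.0911
grip_force: 0.0
```

Request:
{"op": "step_arm", "data": {"commands": [{"translation": [0, 0, 0], "roll": 0}, {"translation": [0, 0, 0], "roll": 0}, {"translation": [0, 0, 0], "roll": 0}, {"translation": [0, 0, 0], "roll": 0}, {"translation": [0, 0, 0], "roll": 0}, {"translation": [0, 0, 0], "roll": 0}], "fingers": 0}}

```text
time: 8.48
tool_pos: [0.4707, -0.2456, 0.3809]
tool_rot: [3.141, -0.001, 3.054]
contact_force: [0.6, -0.6, -0.2]
opening: 0.0563
grip_force: 0.0
```

Run:
```python
from h import *
s=observe();print(s['time'],s['tool_pos'],s['contact_force'])
a=read_camera('side')[80:400,200:560];cv2.imwrite('pics/s2.png',cv2.resize(a[...,::-1],None,fx=1.5,fy=1.5))
for c in('top','side'):print(search_frame(c,'green_release'))
```

```text
8.4833 [ 0.4707231  -0.24559381  0.38086413] [ 0.6094473  -0.6181347  -0.21206574]
[{'at': [0.5954, -0.1253, 0.226], 'confidence': 0.63}]
[{'at': [0.5954, -0.1208, 0.2231], 'confidence': 0.87}]
```

View pics/s2.png

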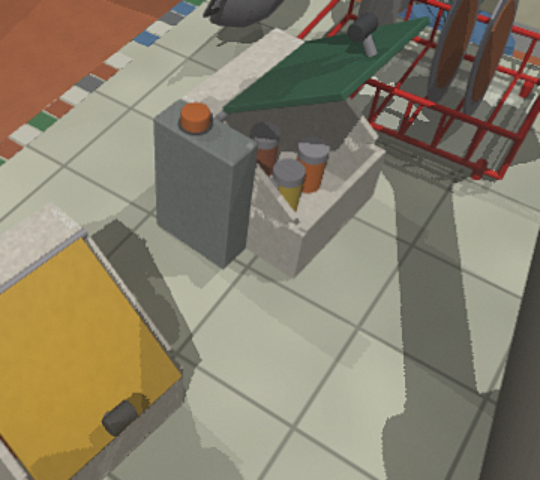

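Request:
{"op": "step_arm", "data": {"commands": [{"translation": [-19, 21.5, 0], "roll": 0}, {"translation": [-19, 21.5, 0], "roll": 0}, {"translation": [-19, 21.5, 0], "roll": 0}, {"translation": [-19, 21.5, 0], "roll": 0}, {"translation": [-19, 21.5, 0], "roll": 0}, {"translation": [-19, 21.5, 0], "roll": 0}, {"translation": [0, 0, 35], "roll": 0}, {"translation": [0, 0, 35], "roll": 0}, {"translation": [0, 0, 35], "roll": 0}, {"translation": [0, 0, 25], "roll": 0}, {"translation": [0, 0, 0], "roll": 0}, {"translation": [0, 0, 0], "roll": 0}, {"translation": [0, 0, 0], "roll": 0}, {"translation": [0, 0, 0], "roll": 0}, {"translation": [0, 0, 0], "roll": 0}]}}

```text
time: 9.88
tool_pos: [0.5966, -0.1275, 0.2539]
tool_rot: [-3.141, 0.004, 3.054]
contact_force: [0.0, -0.3, -0.2]
opening: 0.0005
grip_force: 0.0
```

Run:
```python
from h import *
s=observe();print(s['time'],s['tool_pos'],s['contact_force'],s['opening'])
a=read_camera('side')[80:400,200:560];cv2.imwrite('pics/s3.png',cv2.resize(a[...,::-1],None,fx=1.5,fy=1.5))
```

```text
9.8833 [ 0.5965789  -0.12753898  0.25392227] [ 0.03805674 -0.31571932 -0.18774856] 0.0005148313530055358
```

View pics/s3.png

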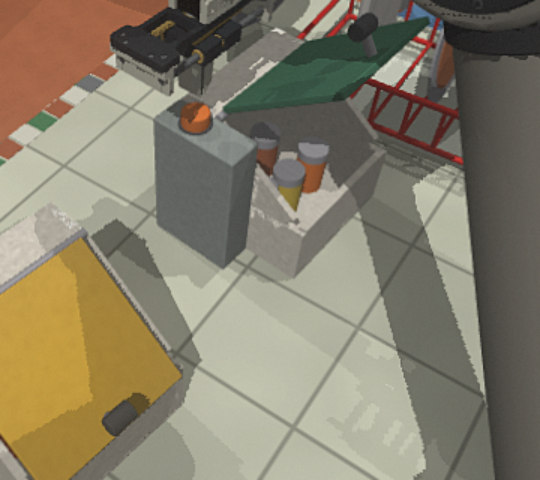

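The fingertips are over the orange button, at about (195,118) in the crop, and the door is still up. I'll press now.

Request:
{"op": "step_arm", "data": {"commands": [{"translation": [0, 0, 0], "roll": 0}, {"translation": [0, 0, 0], "roll": 0}, {"translation": [0, 0, 0], "roll": 0}, {"translation": [0, 0, 0], "roll": 0}, {"translation": [0, 0, 0], "roll": 0}, {"translation": [0, 0, 12], "roll": 0}, {"translation": [0, 0, 12], "roll": 0}, {"translation": [0, 0, 5], "roll": 0}, {"translation": [0, 0, 5], "roll": 0}, {"translation": [0, 0, 3], "roll": 0}, {"translation": [0, 0, 2.5], "roll": 0}, {"translation": [0, 0, 0], "roll": 0}, {"translation": [0, 0, 0], "roll": 0}]}}

```text
time: 11.02
tool_pos: [0.5957, -0.1271, 0.2126]
tool_rot: [3.142, 0.0, 3.054]
contact_force: [-2.0, 0.3, 4.1]
opening: 0.0008
grip_force: 2.0
```

Request:
{"op": "step_arm", "data": {"commands": [{"translation": [0, 0, 0], "roll": 0}, {"translation": [0, 0, 0], "roll": 0}, {"translation": [0, 0, 0], "roll": 0}, {"translation": [0, 0, 0], "roll": 0}, {"translation": [0, 0, 0], "roll": 0}, {"translation": [0, 0, 0], "roll": 0}, {"translation": [0, 0, 0], "roll": 0}, {"translation": [0, 0, 0], "roll": 0}, {"translation": [0, 0, 0], "roll": 0}, {"translation": [0, 0, 0], "roll": 0}]}}

```text
time: 11.85
tool_pos: [0.5958, -0.1272, 0.2122]
tool_rot: [3.141, 0.0, 3.054]
contact_force: [-2.8, 1.5, 4.3]
opening: 0.0004
grip_force: 2.1
```

Run:
```python
from h import *
s=observe();print(s['time'],s['tool_pos'],s['contact_force'])
a=read_camera('side')[80:400,200:560];cv2.imwrite('pics/s4.png',cv2.resize(a[...,::-1],None,fx=1.5,fy=1.5))
```

```text
11.85 [ 0.59580977 -0.12720216  0.21219928] [-2.84138402  1.50714773  4.30511239]
```

View pics/s4.png

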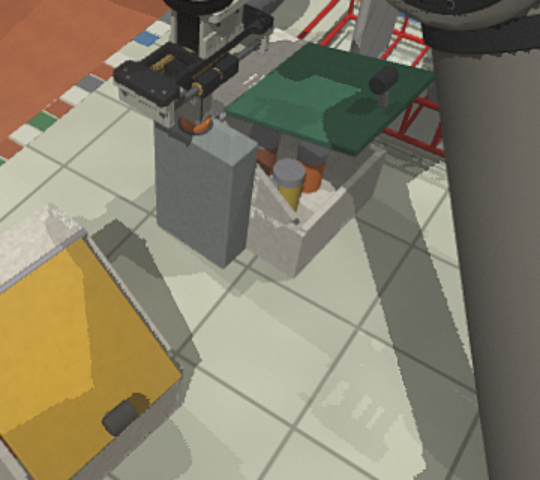

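The door is sinking. I'll retreat and wait for it to shut.

Request:
{"op": "step_arm", "data": {"commands": [{"translation": [0, 0, -10], "roll": 0}, {"translation": [0, 0, -25], "roll": 0}, {"translation": [0, 0, -35], "roll": 0}, {"translation": [0, 0, -35], "roll": 0}, {"translation": [0, 0, 0], "roll": 0}, {"translation": [0, 0, 0], "roll": 0}, {"translation": [0, 0, 0], "roll": 0}, {"translation": [0, 0, 0], "roll": 0}, {"translation": [0, 0, 0], "roll": 0}, {"translation": [0, 0, 0], "roll": 0}, {"translation": [0, 0, 0], "roll": 0}, {"translation": [0, 0, 0], "roll": 0}, {"translation": [0, 0, 0], "roll": 0}, {"translation": [0, 0, 0], "roll": 0}, {"translation": [0, 0, 0], "roll": 0}, {"translation": [0, 0, 0], "roll": 0}, {"translation": [0, 0, 0], "roll": 0}, {"translation": [0, 0, 0], "roll": 0}, {"translation": [0, 0, 0], "roll": 0}, {"translation": [0, 0, 0], "roll": 0}]}}

```text
time: 13.57
tool_pos: [0.5958, -0.1272, 0.3172]
tool_rot: [3.142, 0.0, 3.054]
contact_force: [0.3, 0.1, -0.1]
opening: 0.0002
grip_force: 0.0
```

Request:
{"op": "step_arm", "data": {"commands": [{"translation": [0, 0, 0], "roll": 0}, {"translation": [0, 0, 0], "roll": 0}, {"translation": [0, 0, 0], "roll": 0}, {"translation": [0, 0, 0], "roll": 0}, {"translation": [0, 0, 0], "roll": 0}, {"translation": [0, 0, 0], "roll": 0}, {"translation": [0, 0, 0], "roll": 0}, {"translation": [0, 0, 0], "roll": 0}, {"translation": [0, 0, 0], "roll": 0}, {"translation": [0, 0, 0], "roll": 0}, {"translation": [0, 0, 0], "roll": 0}, {"translation": [0, 0, 0], "roll": 0}, {"translation": [0, 0, 0], "roll": 0}, {"translation": [0, 0, 0], "roll": 0}, {"translation": [0, 0, 0], "roll": 0}, {"translation": [0, 0, 0], "roll": 0}, {"translation": [0, 0, 0], "roll": 0}, {"translation": [0, 0, 0], "roll": 0}, {"translation": [0, 0, 0], "roll": 0}, {"translation": [0, 0, 0], "roll": 0}]}}

```text
time: 15.23
tool_pos: [0.5958, -0.1272, 0.3172]
tool_rot: [3.142, 0.0, 3.054]
contact_force: [0.6, -0.3, -1.4]
opening: 0.0002
grip_force: 0.0
```

Request:
{"op": "step_arm", "data": {"commands": [{"translation": [0, 0, 0], "roll": 0}, {"translation": [0, 0, 0], "roll": 0}, {"translation": [0, 0, 0], "roll": 0}, {"translation": [0, 0, 0], "roll": 0}, {"translation": [0, 0, 0], "roll": 0}, {"translation": [0, 0, 0], "roll": 0}, {"translation": [0, 0, 0], "roll": 0}, {"translation": [0, 0, 0], "roll": 0}, {"translation": [0, 0, 0], "roll": 0}, {"translation": [0, 0, 0], "roll": 0}, {"translation": [0, 0, 0], "roll": 0}, {"translation": [0, 0, 0], "roll": 0}, {"translation": [0, 0, 0], "roll": 0}, {"translation": [0, 0, 0], "roll": 0}, {"translation": [0, 0, 0], "roll": 0}, {"translation": [0, 0, 0], "roll": 0}, {"translation": [0, 0, 0], "roll": 0}, {"translation": [0, 0, 0], "roll": 0}, {"translation": [0, 0, 0], "roll": 0}, {"translation": [0, 0, 0], "roll": 0}]}}

```text
time: 16.9
tool_pos: [0.5958, -0.1272, 0.3172]
tool_rot: [3.142, 0.0, 3.054]
contact_force: [0.6, -0.6, -0.6]
opening: 0.0006
grip_force: 0.0
```

Request:
{"op": "step_arm", "data": {"commands": [{"translation": [0, 0, 0], "roll": 0}, {"translation": [0, 0, 0], "roll": 0}, {"translation": [0, 0, 0], "roll": 0}, {"translation": [0, 0, 0], "roll": 0}, {"translation": [0, 0, 0], "roll": 0}, {"translation": [0, 0, 0], "roll": 0}, {"translation": [0, 0, 0], "roll": 0}, {"translation": [0, 0, 0], "roll": 0}, {"translation": [0, 0, 0], "roll": 0}, {"translation": [0, 0, 0], "roll": 0}, {"translation": [0, 0, 0], "roll": 0}, {"translation": [0, 0, 0], "roll": 0}, {"translation": [0, 0, 0], "roll": 0}, {"translation": [0, 0, 0], "roll": 0}, {"translation": [0, 0, 0], "roll": 0}, {"translation": [0, 0, 0], "roll": 0}, {"translation": [0, 0, 0], "roll": 0}, {"translation": [0, 0, 0], "roll": 0}, {"translation": [0, 0, 0], "roll": 0}, {"translation": [0, 0, 0], "roll": 0}]}}

```text
time: 18.57
tool_pos: [0.5958, -0.1272, 0.3172]
tool_rot: [3.142, 0.0, 3.054]
contact_force: [0.4, 0.5, 0.2]
opening: 0.0005
grip_force: 0.0
```

Run:
```python
from h import *
s=observe();print(s['time'],s['tool_pos'],s['contact_force'])
cv2.imwrite('pics/s5.png',read_camera('side')[...,::-1])
```

```text
18.5667 [ 0.59575008 -0.12719507  0.31720718] [0.35717024 0.48482092 0.20065154]
```

View pics/s5.png

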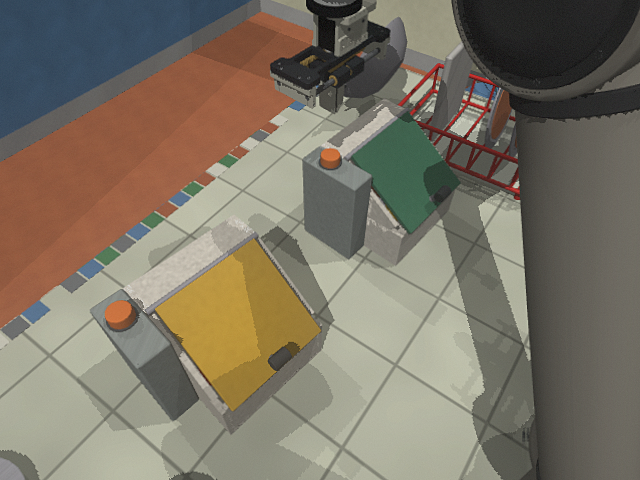

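The green door is shut, with its knob back at (441,195). The yellow door is shut and the arm is clear.

```bash
python3 -c "
from cell import *
print(hand_in())"
```

```text
the job is handed in; nothing more can be done
None
```

The green door locked open on its stay, stood untouched for over two seconds, and came down fully shut after the orange button was pressed; the yellow door stayed shut, and the job is handed in with no verdict returned.

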